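Feed a wooden tag blank into the lever press with the push stick

TASK

Load the small wooden tag blank into the lever press: lay it flat on the infeed plate with its rounded end pointing into the flared entry, then take the push stick by its handle and feed the blank along the channel, gently and without ramming, until it is fully home against the stop with the sprung clamp roller in its notch (where the stop stands has to be felt). Keep the fingers off the blank once it is in the channel; finally draw the stick out and lay it flat on the desk, clear of the press, leaving the other desk things where they are.

Things in the scene. Friction and masses are not known exactly. Their poses are not given: they have to be found in the camera images.
- press: Lever press fixed to the desk: grey column and head, raised lever, dark steel base plate 8 mm thick, 64 mm wide. Origin at desk level under the channel's mouth, x = feed direction, z up. In its frame the base runs from x -75 to 175 mm, bare infeed plate x -75 to -22 mm; the head overhangs from x 65 mm, 105 mm above the desk (its ram's foot at 76 mm); column from x 120 mm, lever x 150 to 245 mm.
- clamp (a joint): Sprung clamp roller (12 mm thick) in the channel's left wall: 0 = fully in (3.5 mm into the channel), about 0.0015 m while the blank's full width passes, about 0 again once it has clicked into the blank's notch, blank home. Passing it takes 2 to 7 N. It and the rigid stop 36.7 mm beyond sit on a carriage set anew each time, roller at press x 40 to 66 mm; the setting is not reported: feel for it.
- mouth (a point): Centre of the channel floor at its mouth (press x 0, z 8 mm). Before it, a flared steel entry narrows from about 37 mm wide at x -22 mm to 20 mm. From it a straight channel, 20 mm wide, 15 mm high, walls 6 mm thick, runs under a clear 3 mm guard (to x 108 mm, top 26 mm above the desk, an 8 mm sight slot along its middle) that keeps fingers out.
- blank: The tag blank, a pale wooden slat 56 mm long, 18 mm wide and 10 mm thick, one end rounded in plan (radius 9 mm), the other square, with a notch 3 mm deep and 10 mm long in either side, centred 8 mm behind the middle; about 12 g. Origin at the middle of its underside, x towards its rounded end, z up. Fully home, the rounded end is against the stop and the roller sits in the notch.
- nose (a point): Lower edge of the blank's rounded end, 28 mm ahead of its origin. A push of 8 to 10 N is ample to seat the blank; much more is ramming.
- stick: The push stick, mid-brown wood, lying flat: a blade 12 mm wide and 9 mm high with a handle block 44 mm long (along x), 22 mm wide and 42 mm high at its rear. Origin on the underside under the handle's middle; x runs along the blade to its blunt tip, 95 mm ahead of the origin; the blade ends 25 mm behind the origin; z up. About 90 g.
- tip (a point): Lower edge of the blade's blunt front end, 95 mm ahead of the stick's origin.
- pencil_cup: Bystander: round black cup with pencils, 80 mm wide, 180 mm high with the pencils; origin under its middle.
- glue: Bystander: white glue bottle, 48 mm wide, 130 mm high; origin under its middle.
- stapler: Bystander: stapler 125 mm long, 34 mm wide, 50 mm high; origin under its middle.
- eraser: Bystander: white eraser 45 x 22 x 13 mm; origin under its middle.
- sharpener: Bystander: metal pencil sharpener 26 x 16 x 12 mm; origin under its middle.
- marker: Bystander: marker pen 135 mm long, 15 mm thick, lying; origin under its middle.
- tape_roll: Bystander: roll of clear tape lying flat, 72 mm across, 18 mm high; origin under its middle.
- sticky_notes: Bystander: block of sticky notes 76 x 76 x 12 mm; origin under its middle.
Things that resemble listed ones, but are neither listed nor needed, are in the scene too. Of the things that look like the stick, take the one that is farthest from the robot's base at the start.

How it is judged:
On the way, in this order (a step that is already met when the one before it is completed fails the run):
1. the blank lies flat on the infeed plate, released, its rounded end pointing into the flared entry (x of nose in the frame of press above -0.035 m and x of blank in the frame of press below -0.01 m and y of blank in the frame of press between -0.015 and 0.015 m and z of blank in the frame of press between 0.006 and 0.011 m and angle between blank's own z axis and vertical below 0.1 rad and angle between the x axis of blank and the x axis of press, either way round below 0.4 rad and contact force between the fingers and blank below 0.1 N), for 0.2 s.
2. the blank, pushed by the stick, has gone well in under the guard (x of nose in the frame of press above 0.03 m and contact force between stick and blank above 0.05 N), for 0.02 s.
3. the blank is fully home: past the roller, with the roller clicked into its notch (which happens only within about 2.5 mm of the stop) (x of nose in the frame of press above 0.072 m and value of joint clamp below 0.0006 m and z of blank in the frame of press below 0.012 m and angle between the x axis of blank and the x axis of press, either way round below 0.08 rad), for 0.2 s.
At the end, for the whole second after the job is handed in: Blank at rest, straight in the channel (0.08 rad), rounded end over 72 mm past the mouth, roller clicked into its notch (within 0.6 mm of fully in; so only within about 2.5 mm of the stop). Stick released, flat on the desk (4 mm, 0.08 rad), touching neither press nor blank (all of step 3 and y of blank in the frame of press between -0.004 and 0.004 m and linear speed of each of blank, stick below 0.01 m/s and height (world z) of stick below 0.004 m and angle between stick's own z axis and vertical below 0.08 rad and contact force between stick and press below 0.05 N and contact force between stick and blank below 0.05 N).
It fails at once if the blank is rammed: the stick presses on it with more than 15 N (contact force between stick and blank above 15 N).
It fails at once if the fingers touch the blank once its rounded end is more than 28 mm under the guard (x of blank in the frame of press between 0 and 0.1 m and z of blank in the frame of press below 0.02 m and contact force between the fingers and blank above 0.3 N and y of blank in the frame of press between -0.012 and 0.012 m).
It fails at once if the robot pushes the press with more than 20 N (contact force between the arm and press above 20 N).
It fails at once if a bystander is shoved by more than 20 mm (distance of any of pencil_cup, glue, stapler, eraser, sharpener, marker, tape_roll, sticky_notes from where it was at the start of the episode above 0.02 m).
It also fails if it takes over 69 s, if anything falls off the work surface, if the arm or the gripper's body presses on something with over 40 N, if the wrist force passes 120 N, or if a joint passes its speed limit or range.

ROBOT

A 7-joint arm with a two-finger parallel gripper is mounted at the origin on the work surface. World frame = base frame: x ahead of the robot, y to its left, z up, the work surface at z = 0. Lengths are in m, angles in rad, forces in N, time in s.
With the tool pointing down it reaches from about 0.4 to 0.875 m from the base axis. Payload 6.5 kg.
Tool frame: the origin (TCP) lies at the very end of the fingers, on their centre line; the grasp point (between the pads) lies 19 mm behind it (hold_point_z is the distance from the TCP to the grasp point, in m); z points along the fingers, y is the line along which they close (so a half turn about z gives the same grasp; the last joint's range is limited). The gripper opens to 85 mm and grips with 20 to 120 N. Pads are 22 mm wide; open, the fingers measure 114 mm over their backs; the gripper's body (76 mm by 85 mm) begins 54 mm behind the grasp point. The pads swing forward as they close: fully open they stand 13 mm farther back than shut.
Start: joints at [-1.35, 0.536, -0.004, 1.538, 0.003, 1.067, -0.071], TCP at [0.184, 0.623, 0.231] pointing down, gripper open.
Joint ranges: [-2.7, 2.7], [-0.37, 2.16], [-1.27, 1.26], [0.24, 2.4], [-1.31, 4.45], [0.19, 1.91], [-2.76, 2.76]. Speed limits (rad/s): [2.39, 2.39, 3.14, 3.14, 3.14, 3.14, 3.14].

INTERFACE

Orientations are given as a rotation vector (axis times angle).
In Python, from plant import observe, camera, job_done, hold_point_z gives the robot as it stands.
- The arm moves only by the tool arm_command, never from a script. Its argument "series" is a list of rows, each a list of 3 entries, a list of its own where there are three numbers: the finger opening in mm, from 0 to 85.4, then the shift along the tool's x, y, z in units of 40 mm (1.0 is 40 mm), then the turn, a rotation vector about the tool's x, y, z in units of 5 degrees (1.0 is 5 degrees). In form: [[gripper, [x, y, z], [ax, ay, az]], ...]. A call has 1 to 8 rows; each row shifts and turns the commanded pose from where the row before left it, along the tool's axes as they then stand; what a row does not reach is not made up. A row lasts 1/12 s, in which the tool goes at most 41.7 mm and 7.16 degrees, less where a joint would pass 70% of its speed; a pose out of reach is approached as far as the arm can. A call is refused whole if a number of a shift passes 1 or a number of a turn 1, either way. A call with a gripper value outside its range is refused whole. The fingers move at their own pace and stop on an object; "force" is the grip in N (left out, the last holds). Time passes only in rows, so rows that do not move let the fingers close. It gives the time, the measured TCP pose, the force, the opening and the grip force at its end, in the units of the state.
- observe(): the state, without advancing time (a new reading comes with each control period).
- camera(name): name is "side" or "top" or "wrist"; returns a dict with "img" (420x560x3 uint8, red, green, blue), "intrinsics" (3x3 intrinsics, pixels), "R" (3x3) and "t" (3): a world point X has camera coordinates R X + t. Camera axes: x right, y down, z forward; pixel columns grow to the right and rows downward; lengths in m; the calibration is good to about 2 mm. A picture is of the moment at which its call begins. There is no depth.
- job_done(): hands the job in; it is judged then, once.
The state is a dict: "time_s": time; "joint_positions": joint angles; "qvel": joint speeds; "joint_efforts": joint torques, N m; "ee_pos": TCP position; "eef_rot": TCP orientation; "wrist_force": force on the tool from outside, world axes, zero at the start; "torque": the same for the moment, N m; "grip_width": opening from 0.0 (shut) to 1.0 (fully open); "finger_force": force on a finger pad.
Only numpy, scipy, OpenCV 4.12 (cv2) and the standard library are available. Lean on these libraries where they do the work, as an engineer would, in place of code of your own. Each camera call takes 0.05 s, during which the arm holds its last target. There are 200 camera calls.

## Working session

There is one attempt and no reset: what is moved stays moved. The work goes in short steps, Python scripts to look and compute and a tool call to move; the robot and the scene stay as the last step left them, time stands still between calls to the robot, and variables do not carry over. Pictures are saved under pics/ and viewed, at most 10 in all, crops included, and the job is handed in when it is done.

Besides the shell and the picture viewer there is one more tool, called after "Request:" as a command line: name --argument value ..., lists and objects as JSON in quotes. arm_command: Moves the arm, as the interface text tells. Its arguments: {"type":"object","properties":{"series":{"type":"array","items":{"type":"array"}},"force":{"type":"number"}},"required":["series"]}

```bash
mkdir -p pics; ls; cat > h.py <<'E'
import numpy as np, cv2
from plant import observe, camera, job_done, hold_point_z
from scipy.spatial.transform import Rotation as Ro
def ray(c,u,v,z):
    K,R,t=map(np.array,(c["intrinsics"],c["R"],c["t"]))
    d=R.T@np.linalg.solve(K,[u,v,1]); o=-R.T@t
    return o+d*(z-o[2])/d[2]
def proj(c,X):
    p=np.array(c["intrinsics"])@(np.array(c["R"])@np.array(X)+np.array(c["t"])); return p[:2]/p[2]
def save(c,n,crop=None,s=1):
    i=c["img"][...,::-1]
    if crop: i=i[crop[1]:crop[3],crop[0]:crop[2]]
    cv2.imwrite("pics/"+n,cv2.resize(i,None,fx=s,fy=s,interpolation=cv2.INTER_CUBIC))
E
python3 - <<'E'
from h import *
import pickle
cs={n:camera(n) for n in("top","side","wrist")}
pickle.dump(cs,open("c0.pkl","wb"))
cv2.imwrite("pics/a.png",cs["top"]["img"][...,::-1]);cv2.imwrite("pics/b.png",cs["side"]["img"][...,::-1])
for n,c in cs.items():
    R=np.array(c["R"]);print(n,-R.T@np.array(c["t"]),R[2],c["intrinsics"][0][0])
o=observe();print(o,hold_point_z)
E
```

```text
pics
top [ 0.24877209 -0.02500508  1.35994037] [ 0.19322808  0.00816698 -0.98111988] 512.8139813219688
side [ 0.16442159 -0.6072473   0.85180057] [ 0.33706297  0.5699171  -0.74938846] 389.98872242938813
wrist [0.10411567 0.64711699 0.37300336] [ 0.31250865 -0.09334706 -0.94531723] 305.7615596345195
{'time_s': 0.15, 'joint_positions': array([-1.35020493,  0.53702262, -0.00442543,  1.53862637,  0.00257647,
        1.06730702, -0.07122851]), 'qvel': array([ 1.76541892e-04, -5.36334033e-04, -6.14008040e-04, -4.48725995e-03,
       -1.64604220e-04,  6.00686023e-04,  9.57284033e-05]), 'joint_efforts': array([ 1.86640340e-03, -5.83782649e+01,  1.05001800e+00, -2.59350872e+01,
        1.25668888e-02,  6.51619455e-03,  9.79000646e-06]), 'ee_pos': array([0.1837419 , 0.62298537, 0.23060244]), 'eef_rot': array([-4.48901896e-01, -3.10924688e+00,  2.12593244e-03]), 'wrist_force': array([0.66431442, 0.74913819, 0.46563584]), 'torque': array([-0.00696848, -0.01938398,  0.02605068]), 'finger_force': 0.0, 'grip_width': 0.9982422685320615} 0.0187
```

View pics/a.png

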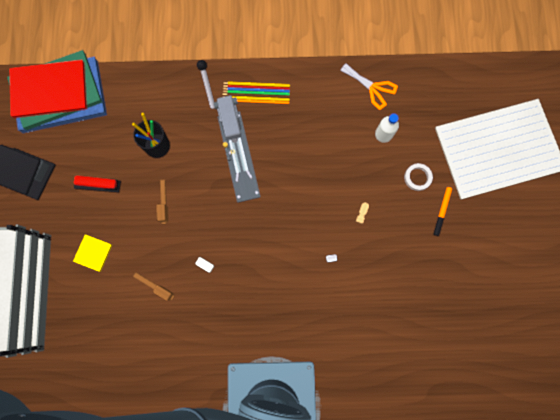

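View pics/b.png

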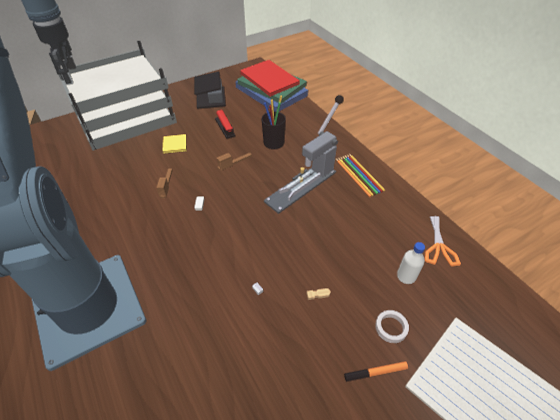

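Top view: the sticks are at (162,200) and (153,287), with the robot base at about (270,400). The blank is at (362,213), and the press runs from its infeed end at (247,195) to its column at (228,105). Candidates for the stick are (162,200), which is farther, and (153,287), which is nearer, so I choose (162,200). For the blank, the only pale wooden piece is at (362,213); the eraser at (204,264) and the sharpener at (331,258) are white. Next is a close crop and measurements.

```bash
python3 - <<'E'
from h import *
import pickle
cs=pickle.load(open("c0.pkl","rb"));c=cs["top"];im=c["img"]
def cr(c,x,y,w,h,s): return cv2.resize(c["img"][y:y+h,x:x+w,::-1],(w*s,h*s),interpolation=cv2.INTER_CUBIC)
A=cr(c,205,85,70,120,5)[:600]
B=cr(c,340,195,44,35,9)[:300,:396]; D=cr(c,130,170,66,47,6)[:300,:396]
B=cv2.copyMakeBorder(B,0,300-B.shape[0],0,400-B.shape[1],0);D=cv2.copyMakeBorder(D,0,300-D.shape[0],0,400-D.shape[1],0)
cv2.imwrite("pics/c.png",np.hstack([A,np.vstack([B,D])]))
hsv=cv2.cvtColor(im,cv2.COLOR_RGB2HSV)
def box(x,y,w,h,lo,hi):
    m=cv2.inRange(hsv[y:y+h,x:x+w],lo,hi);cn,_=cv2.findContours(m,0,2);k=max(cn,key=cv2.contourArea)+[x,y];return k,m
print(im[213,362],im[190,163],im[213,162],im[290,165],im[230,140],hsv[213,362],hsv[190,163],hsv[213,162],hsv[230,140],hsv[190,250])
E
```

```text
[249 221 146] [183 119  62] [179 116  61] [153  99  50] [113  68  39] [ 22 105 249] [ 14 169 183] [ 14 168 179] [ 12 167 113] [109  33 122]
```

View pics/c.png

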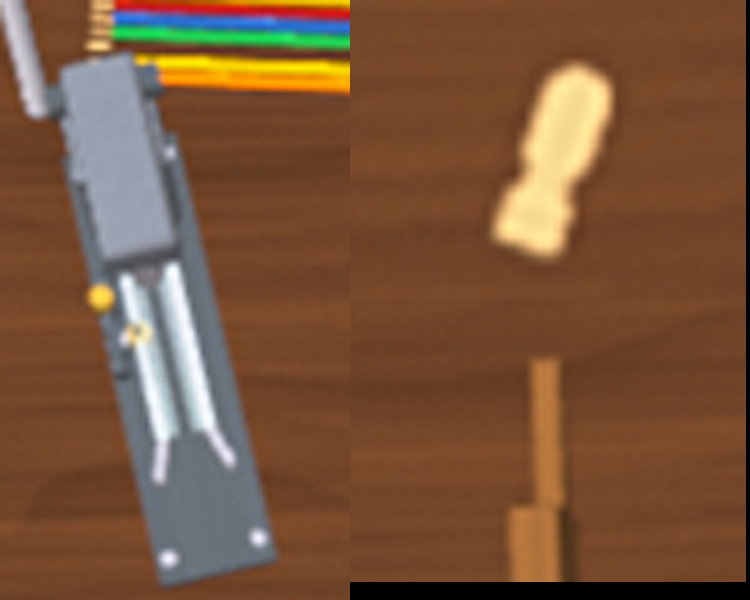

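The crop confirms both choices. The blank's rounded end is at the upper right (about pixel 365,203) and its notched, square end at the lower left. The chosen stick's blade points up in the image, towards +x. The press infeed corners are near (237,202) and (260,196). Now measuring.

```bash
cat > m.py <<'E'
from h import *
def cont(hsv,x,y,w,h,lo,hi):
    m=cv2.inRange(hsv[y:y+h,x:x+w],lo,hi);m=cv2.resize(m,None,fx=1,fy=1)
    cn,_=cv2.findContours(m,0,1);return max(cn,key=cv2.contourArea)[:,0,:]+[x,y]
def world(c,k,z): return np.array([ray(c,u,v,z) for u,v in k])
E
python3 - <<'E'
from m import *
import pickle
cs=pickle.load(open("c0.pkl","rb"));c=cs["top"];hsv=cv2.cvtColor(c["img"],cv2.COLOR_RGB2HSV)
# blank
k=cont(hsv,340,195,44,35,(15,60,190),(32,160,255));w=world(c,k,.008)[:,:2]
r=cv2.minAreaRect((w*1000).astype(np.float32));print("blank",r)
# stick
k=cont(hsv,140,170,45,60,(8,120,140),(20,255,255));w=world(c,k,.009)[:,:2]
print("stick bbox px",k.min(0),k.max(0));
bl=k[k[:,1]<203];wb=world(c,bl,.009)
hd=k[k[:,1]>207];wh=world(c,hd,.042)
print("blade",cv2.minAreaRect((wb[:,:2]*1000).astype(np.float32)));print("handle",cv2.minAreaRect((wh[:,:2]*1000).astype(np.float32)))
# press: base
m=((hsv[...,0]>95)&(hsv[...,0]<125)&(hsv[...,1]>15)).astype(np.uint8)
R=[];L=[]
for v in range(120,196): 
    x=np.where(m[v,205:275])[0]+205
    if len(x): R.append((x.max()+.5,v))
for v in range(165,200):
    x=np.where(m[v,205:275])[0]+205
    if len(x): L.append((x.min()-.5,v))
for n,P in(("R",R),("L",L)):
    W=world(c,P,.008)[:,:2]; 
    q=cv2.fitLine((W*1000).astype(np.float32),cv2.DIST_HUBER,0,.01,.01).ravel();print(n,q,np.degrees(np.arctan2(q[1],q[0])))
k=cont(hsv,220,150,55,60,(95,15,60),(125,90,200));w=world(c,k,.008)[:,:2]
for q in((237.4,202),(260,196.4)): print(ray(c,*q,.008))
E
```

```text
blank ((490.08013916015625, -252.0203857421875), (19.47020721435547, 57.0850944519043), 67.45169067382812)
stick bbox px [156 180] [165 220]
blade ((561.1438598632812, 285.6850280761719), (62.22817611694336, 12.996006965637207), 3.612467050552368)
handle ((492.18572998046875, 282.4145812988281), (32.28609085083008, 21.033924102783203), 1.0859642028808594)
R [9.7700167e-01 2.1323162e-01 6.5049023e+02 4.6883690e+01] 12.3118
L [9.7880876e-01 2.0477659e-01 5.8617413e+02 9.4570717e+01] 11.81642
[0.52587133 0.08202493 0.008     ]
[0.53977316 0.02089831 0.008     ]
```

```bash
cat > g.py <<'E'
import sys; from h import *
# usage: g.py x y z yaw_of_axis(deg) : total shift in 40mm units (tool axes after the turn), turn in 5deg units
def go(x,y,z,yaw):
    o=observe();R0=Ro.from_rotvec(o["eef_rot"]).as_matrix();a=np.radians(yaw)
    Rt=np.array([[-np.cos(a),-np.sin(a),0],[-np.sin(a),np.cos(a),0],[0,0,-1]]).T  # tool x opposite to axis
    d=np.array([x,y,z])-o["ee_pos"]
    print("t",round(o["time_s"],2),"pos",o["ee_pos"].round(4),"shift0",(R0.T@d/.04).round(2),"shift1",(Rt.T@d/.04).round(2),"turn",np.degrees(Ro.from_matrix(R0.T@Rt).as_rotvec()/5).round(3),"f",o["wrist_force"].round(1),"j",o["joint_positions"].round(2))
if __name__=="__main__":
    a=list(map(float,sys.argv[1:]))
    for i in range(0,len(a),4): go(*a[i:i+4])
E
python3 g.py .42 .3 .23 -22.5  .49 -.252 .12 -22.5
```

```text
t 0.15 pos [0.1837 0.623  0.2306] shift0 [-7.95 -6.07  0.02] shift1 [-8.55 -5.2   0.02] turn [-0.015  0.002  1.214] f [0.7 0.7 0.5] j [-1.35  0.54 -0.    1.54  0.    1.07 -0.07]
t 0.15 pos [0.1837 0.623  0.2306] shift0 [-13.53 -18.81   2.79] shift1 [-15.44 -17.28   2.77] turn [-0.015  0.002  1.214] f [0.7 0.7 0.5] j [-1.35  0.54 -0.    1.54  0.    1.07 -0.07]
```

Request:
arm_command --series '[[50,[-0.7,-0.5,0],[0,0,0.6]],[50,[-0.8,-0.55,0],[0,0,0.6]],[50,[-0.85,-0.52,0],[0,0,0]],[50,[-0.85,-0.52,0],[0,0,0]],[50,[-0.85,-0.52,0],[0,0,0]],[50,[-0.85,-0.52,0],[0,0,0]],[50,[-0.85,-0.52,0],[0,0,0]],[50,[-0.85,-0.52,0],[0,0,0]]]'

```text
time_s: 0.82
ee_pos: [0.3696, 0.3699, 0.2312]
eef_rot: [-0.611, -3.082, 0.0]
wrist_force: [0.7, 0.8, 0.5]
grip_width: 0.583
finger_force: 0.0
```

Request:
arm_command --series '[[50,[-0.85,-0.52,0],[0,0,0]],[50,[-0.5,-0.85,0],[0,0,0]],[50,[-0.45,-0.85,0.1],[0,0,0]],[50,[-0.45,-0.85,0.15],[0,0,0]],[50,[-0.45,-0.85,0.15],[0,0,0]],[50,[-0.45,-0.85,0.2],[0,0,0]],[50,[-0.45,-0.85,0.2],[0,0,0]],[50,[-0.45,-0.85,0.2],[0,0,0]]]'

```text
time_s: 1.48
ee_pos: [0.4196, 0.069, 0.1911]
eef_rot: [0.61, 3.081, 0.001]
wrist_force: [0.9, 0.1, -0.4]
grip_width: 0.583
finger_force: 0.0
```

```bash
python3 g.py .49 -.252 .12 -22.5
```

```text
t 1.48 pos [0.4196 0.069  0.1911] shift0 [-4.69 -6.75  1.78] shift1 [-4.7  -6.74  1.78] turn [0.005 0.004 0.017] f [ 0.9  0.1 -0.4] j [-0.49  0.21  0.26  2.15 -0.08  0.78  0.99]
```

Request:
arm_command --series '[[50,[-0.52,-0.75,0.2],[0,0,0]],[50,[-0.52,-0.75,0.2],[0,0,0]],[50,[-0.52,-0.75,0.2],[0,0,0]],[50,[-0.52,-0.75,0.2],[0,0,0]],[50,[-0.52,-0.75,0.2],[0,0,0]],[50,[-0.52,-0.75,0.2],[0,0,0]],[50,[-0.52,-0.75,0.2],[0,0,0]],[50,[-0.52,-0.75,0.2],[0,0,0]]]'

```text
time_s: 2.15
ee_pos: [0.4821, -0.2163, 0.1267]
eef_rot: [-0.611, -3.081, -0.0]
wrist_force: [0.7, 0.8, 0.1]
grip_width: 0.585
finger_force: 0.0
```

Request:
arm_command --series '[[50,[-0.3,-0.4,0.1],[0,0,0]],[50,[0,0,0],[0,0,0]],[50,[0,0,0],[0,0,0]]]'

```text
time_s: 2.4
ee_pos: [0.4866, -0.2349, 0.1228]
eef_rot: [-0.614, -3.08, 0.0]
wrist_force: [-1.0, 0.3, -0.0]
grip_width: 0.587
finger_force: 0.0
```

```bash
python3 - <<'E'
from m import *
c=camera("wrist");save(c,"d.png")
hsv=cv2.cvtColor(c["img"],cv2.COLOR_RGB2HSV)
k=cont(hsv,0,0,560,420,(15,60,170),(32,160,255));w=world(c,k,.010)[:,:2]
print(k.min(0),k.max(0),cv2.minAreaRect((w*1000).astype(np.float32)))
E
python3 g.py .49 -.252 .003 -22.5
```

```text
[252 177] [275 240] ((489.845458984375, -252.649169921875), (20.0444278717041, 59.525428771972656), 67.2718505859375)
t 2.45 pos [ 0.4867 -0.2333  0.123 ] shift0 [-0.26 -0.4   3.  ] shift1 [-0.25 -0.4   3.  ] turn [ 0.005 -0.014  0.013] f [0.6 1.1 0.7] j [ 0.12  0.52  0.32  1.93 -0.23  0.73  1.75]
```

View pics/d.png

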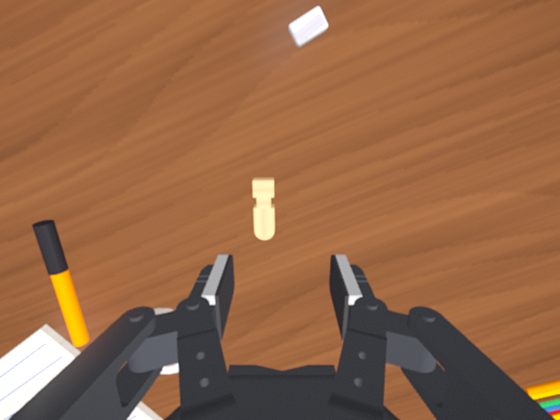

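The wrist view shows the blank at (264,208), between and ahead of the fingers, rounded end away from the base. Its measured position of (0.490,-0.2525), yaw -22.7°, agrees with the top view. Descending.

Request:
arm_command --series '[[50,[-0.27,-0.42,0.4],[0,0,0]],[50,[0,0,0.7],[0,0,0]],[50,[0,0,0.7],[0,0,0]],[50,[0,0,0.5],[0,0,0]],[50,[0,0,0.3],[0,0,0]],[50,[0,0,0],[0,0,0]],[50,[0,0,0],[0,0,0]]]'

```text
time_s: 3.03
ee_pos: [0.4909, -0.2527, 0.0196]
eef_rot: [-0.609, -3.082, -0.001]
wrist_force: [-0.3, -1.0, -0.0]
grip_width: 0.588
finger_force: 0.0
```

```bash
python3 g.py .491 -.2525 .003 -22.5
```

```text
t 3.03 pos [ 0.4909 -0.2527  0.0196] shift0 [-0.    0.    0.42] shift1 [-0.    0.    0.42] turn [ 0.005 -0.005  0.029] f [-0.3 -1.  -0. ] j [ 0.21  0.71  0.24  1.92 -0.31  0.55  1.84]
```

Request:
arm_command --series '[[40,[0,0,0.4],[0,0,0]],[15,[0,0,0],[0,0,0]],[10,[0,0,0],[0,0,0]],[10,[0,0,0],[0,0,0]],[10,[0,0,0],[0,0,0]],[10,[0,0,0],[0,0,0]],[10,[0,0,0],[0,0,0]]]' --force 30

```text
time_s: 3.62
ee_pos: [0.4914, -0.2539, 0.0043]
eef_rot: [0.611, 3.08, -0.0]
wrist_force: [-0.5, 0.6, 6.7]
grip_width: 0.196
finger_force: 30.1
```

Request:
arm_command --series '[[10,[0,0,-0.5],[0,0,0]],[10,[0,0,-0.9],[0,0,0]],[10,[0,0,-1],[0,0,0]],[10,[0,0,-0.9],[0,0,-0.9]],[10,[0,0,-0.5],[0,0,-1]],[10,[0,0,0],[0,0,-1]],[10,[0,0,0],[0,0,-1]],[10,[0,0,0],[0,0,-1]]]'

```text
time_s: 4.28
ee_pos: [0.4909, -0.2537, 0.1562]
eef_rot: [-0.064, 3.14, -0.001]
wrist_force: [-0.2, 0.6, -0.7]
grip_width: 0.2
finger_force: 29.4
```

Request:
arm_command --series '[[10,[0,0,0],[0,0,-1]],[10,[0,0,0],[0,0,-1]],[10,[0,0,0],[0,0,0]]]'

```text
time_s: 4.53
ee_pos: [0.4905, -0.2538, 0.1556]
eef_rot: [-0.334, 3.123, 0.0]
wrist_force: [0.4, 0.5, 0.2]
grip_width: 0.193
finger_force: 29.4
```

```bash
python3 g.py .585 .063 .15 12
```

```text
t 4.53 pos [ 0.4905 -0.2538  0.1556] shift0 [-3.99  7.24  0.14] shift1 [-3.96  7.25  0.14] turn [-0.     0.003  0.044] f [0.4 0.5 0.2] j [ 0.25  0.47  0.19  1.87 -0.12  0.81  2.28]
```

Request:
arm_command --series '[[10,[-0.4,0.8,0],[0,0,0]],[10,[-0.45,0.85,0],[0,0,0]],[10,[-0.45,0.85,0],[0,0,0]],[10,[-0.45,0.85,0],[0,0,0]],[10,[-0.45,0.85,0],[0,0,0]],[10,[-0.45,0.85,0],[0,0,0]],[10,[-0.45,0.85,0],[0,0,0]],[10,[-0.45,0.85,0],[0,0,0]]]'

```text
time_s: 5.2
ee_pos: [0.5732, 0.0419, 0.1555]
eef_rot: [-0.325, 3.125, -0.0]
wrist_force: [1.1, -0.6, -0.6]
grip_width: 0.196
finger_force: 29.4
```

Request:
arm_command --series '[[10,[-0.4,0.45,0.1],[0,0,0]],[10,[0,0,0],[0,0,0]],[10,[0,0,0],[0,0,0]],[10,[0,0,0],[0,0,0]]]'

```text
time_s: 5.53
ee_pos: [0.5846, 0.0598, 0.1512]
eef_rot: [0.326, -3.124, 0.002]
wrist_force: [1.1, 0.3, -0.2]
grip_width: 0.193
finger_force: 29.4
```

```bash
python3 - <<'E'
from m import *
import pickle
c=camera("wrist");save(c,"e.png",None,1.4);pickle.dump(c,open("e.pkl","wb"))
y=np.radians(12.1);d=np.array([np.cos(y),np.sin(y)]);n=np.array([-d[1],d[0]]);M=np.array([.606,.067])
for a,b in((-75,32),(-75,-32),(-22,0),(0,0)): print(a,b,proj(c,[*(M+d*a/1e3+n*b/1e3),.008]).round(1))
E
python3 g.py .562 .0576 .013 12
```

```text
-75 32 [319.  133.8]
-75 -32 [249.1 134.1]
-22 0 [284.1 189.6]
0 0 [284.1 210.8]
t 5.58 pos [0.5846 0.0591 0.1513] shift0 [0.56 0.08 3.46] shift1 [0.56 0.08 3.46] turn [-0.012 -0.008 -0.024] f [-0.8 -0.2 -0.6] j [-0.28  0.53  0.14  1.78 -0.09  0.84  1.68]
```

View pics/e.png

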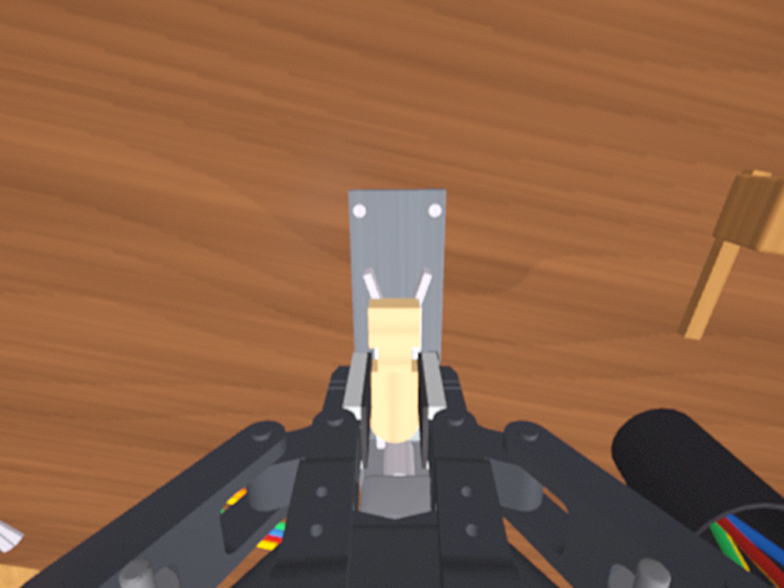

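The wrist view shows the infeed plate corners at (249,136) and (319,136), within about 1.5 px of prediction. The plate runs parallel to the image columns, so press yaw is about 12.1° and the mouth is at about (0.6075,0.0673). The blank is straight in the grip. Lowering it at press x ≈ -45.

Request:
arm_command --series '[[10,[0.24,0.02,0.3],[0,0,0]],[10,[0.24,0.02,0.5],[0,0,0]],[10,[0,0,0.7],[0,0,0]],[10,[0,0,0.7],[0,0,0]],[10,[0,0,0.5],[0,0,0]],[10,[0,0,0.3],[0,0,0]],[10,[0,0,0],[0,0,0]],[10,[0,0,0],[0,0,0]]]'

```text
time_s: 6.25
ee_pos: [0.5659, 0.0575, 0.0316]
eef_rot: [0.327, -3.124, 0.001]
wrist_force: [0.1, -0.8, 1.0]
grip_width: 0.195
finger_force: 29.4
```

```bash
python3 g.py .5654 .0583 .0125 12.1
```

```text
t 6.25 pos [0.5659 0.0575 0.0316] shift0 [0.01 0.02 0.48] shift1 [0.01 0.02 0.48] turn [-0.005 -0.003 -0.027] f [ 0.1 -0.8  1. ] j [-0.26  0.69  0.1   1.87 -0.12  0.59  1.7 ]
```

Request:
arm_command --series '[[10,[0,0.02,0.25],[0,0,0]],[10,[0,0,0.15],[0,0,0]],[10,[0,0,0.07],[0,0,0]],[10,[0,0,0],[0,0,0]],[10,[0,0,0],[0,0,0]]]'

```text
time_s: 6.67
ee_pos: [0.5659, 0.0594, 0.0127]
eef_rot: [-0.33, 3.124, 0.0]
wrist_force: [-0.3, -0.1, -0.3]
grip_width: 0.194
finger_force: 29.4
```

Request:
arm_command --series '[[22,[0,0,0],[0,0,0]],[35,[0,0,0],[0,0,0]],[50,[0,0,0],[0,0,0]],[50,[0,0,0],[0,0,0]],[50,[0,0,-0.5],[0,0,0]],[50,[0,0,-0.9],[0,0,0]],[50,[0.1,0.3,-0.9],[0,0,0]],[50,[0.4,0.4,-0.8],[0,0,0]]]'

```text
time_s: 7.33
ee_pos: [0.5426, 0.0818, 0.1387]
eef_rot: [-0.326, 3.121, -0.001]
wrist_force: [0.5, -0.0, -0.2]
grip_width: 0.587
finger_force: 0.0
```

```bash
python3 - <<'E'
from m import *
c=camera("wrist");hsv=cv2.cvtColor(c["img"],cv2.COLOR_RGB2HSV)
save(c,"f.png")
y=np.radians(12.1);d=np.array([np.cos(y),np.sin(y)]);n=np.array([-d[1],d[0]]);M=np.array([.6075,.0673])
k=cont(hsv,0,0,560,420,(15,60,170),(32,160,255));w=(world(c,k,.018)[:,:2]-M)@np.c_[d,n]*1000
print("blank press mm",cv2.minAreaRect(w.astype(np.float32)),w.min(0),w.max(0))
# stick in top view, refined
c=camera("top");hsv=cv2.cvtColor(c["img"],cv2.COLOR_RGB2HSV)
k=cont(hsv,340-200,165,45,60,(8,120,140),(20,255,255))
m=cv2.inRange(hsv,(8,120,140),(20,255,255))
for v in range(178,224):
    x=np.where(m[v,145:180])[0]+145
    if len(x): p=ray(c,x.mean(),v,.009 if v<206 else .042);print(v,x.min(),x.max(),p[:2].round(4),end="; ")
E
python3 g.py .497 .2815 .1 3
```

```text
blank press mm ((-54.66371154785156, 253.96087646484375), (24.631288528442383, 47.68585968017578), 81.58503723144531) [-78.67061865 239.12857214] [-30.82502668 268.06305485]
180 160 164 [0.5918 0.2866]; 181 160 164 [0.589  0.2865]; 182 160 164 [0.5862 0.2864]; 183 160 164 [0.5834 0.2864]; 184 160 164 [0.5806 0.2863]; 185 160 164 [0.5778 0.2863]; 186 160 164 [0.575  0.2862]; 187 160 164 [0.5722 0.2862]; 188 160 164 [0.5695 0.2861]; 189 160 164 [0.5667 0.2861]; 190 160 164 [0.5639 0.286 ]; 191 160 164 [0.5611 0.2859]; 192 160 164 [0.5583 0.2859]; 193 160 164 [0.5556 0.2858]; 194 160 164 [0.5528 0.2858]; 195 160 164 [0.55   0.2857]; 196 160 164 [0.5473 0.2857]; 197 160 164 [0.5445 0.2856]; 198 160 164 [0.5417 0.2856]; 199 161 164 [0.5389 0.2842]; 200 161 164 [0.5362 0.2841]; 201 161 164 [0.5334 0.284 ]; 202 161 165 [0.5306 0.2826]; 203 161 165 [0.5279 0.2826]; 204 157 164 [0.5253 0.2893]; 205 156 163 [0.5226 0.2919]; 206 156 163 [0.5133 0.2841]; 207 156 164 [0.5105 0.2828]; 208 156 164 [0.5079 0.2827]; 209 156 164 [0.5052 0.2827]; 210 156 164 [0.5025 0.2826]; 211 156 164 [0.4999 0.2825]; 212 157 164 [0.4972 0.2812]; 213 157 164 [0.4945 0.2811]; 214 157 164 [0.4918 0.2811]; 215 157 164 [0.4892 0.281 ]; 216 157 164 [0.4865 0.281 ]; 217 157 164 [0.4839 0.2809]; 218 157 164 [0.4812 0.2809]; 219 157 164 [0.4786 0.2808]; 220 158 160 [0.476  0.2847]; 222 162 165 [0.4704 0.2728]; 223 162 165 [0.4678 0.2727]; t 7.43 pos [0.5414 0.0856 0.1413] shift0 [0.05 5.02 1.04] shift1 [0.85 4.95 1.03] turn [0.029 0.079 1.846] f [ 0.7 -0.1  0.3] j [-0.34  0.48  0.13  1.9  -0.09  0.76  1.63]
```

View pics/f.png

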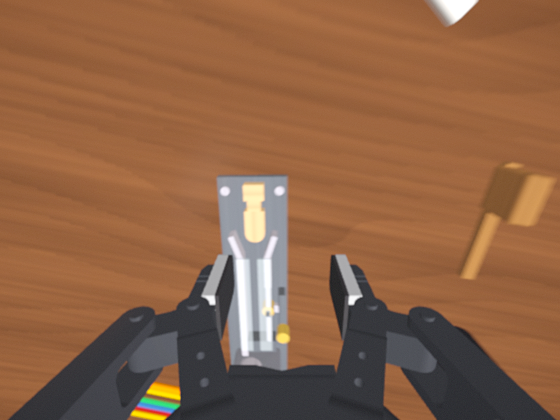

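The wrist view shows the blank lying straight at (254,213), its rounded nose at v≈243 just inside the flared entry. Released and good. Next is the stick, at about (0.4985,0.282) with yaw about 3°.

Request:
arm_command --series '[[50,[0,0.7,0],[0,0,0.9]],[50,[0.1,0.85,0],[0,0,0.95]],[50,[0.15,0.85,0.1],[0,0,0]],[50,[0.15,0.85,0.2],[0,0,0]],[50,[0.15,0.85,0.2],[0,0,0]],[50,[0.15,0.7,0.2],[0,0,0]],[50,[0,0,0],[0,0,0]],[50,[0,0,0],[0,0,0]]]'

```text
time_s: 8.1
ee_pos: [0.4942, 0.2734, 0.1074]
eef_rot: [0.084, -3.139, 0.001]
wrist_force: [0.4, -1.6, -0.1]
grip_width: 0.585
finger_force: 0.0
```

```bash
python3 - <<'E'
from m import *
c=camera("wrist");hsv=cv2.cvtColor(c["img"],cv2.COLOR_RGB2HSV)
save(c,"g.png")
for X in([.4985-.022,.282-.011,.042],[.4985-.022,.282+.011,.042],[.5935,.287,.009]): print(proj(c,X).round(1))
print(hsv[200:215:7,270:290:5].tolist())
E
python3 g.py .4985 .282 .010 3
```

```text
[279.  195.7]
[309.8 197.2]
[290.  304.8]
[[[12, 164, 135], [14, 163, 130], [15, 155, 184], [15, 156, 180]], [[12, 158, 136], [14, 163, 133], [15, 155, 186], [15, 155, 181]], [[11, 156, 134], [14, 161, 130], [15, 153, 187], [15, 158, 182]]]
t 8.15 pos [0.4953 0.2714 0.1078] shift0 [-0.1   0.26  2.45] shift1 [-0.09  0.26  2.45] turn [-0.013 -0.009 -0.026] f [ 0.1 -0.9  0.5] j [-0.69  0.56  0.15  1.86 -0.12  0.73  1.14]
```

View pics/g.png

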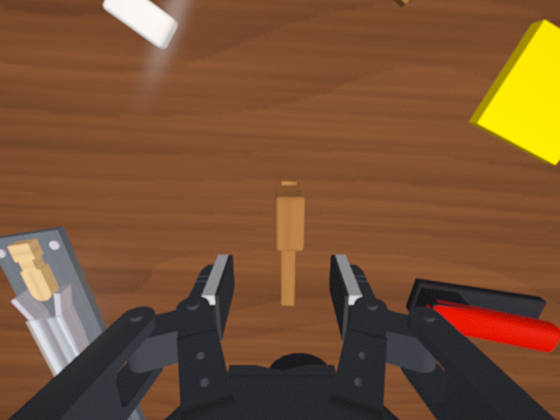

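The wrist view shows the stick between the fingers: handle top around (277–304, 196–250), blade tip near (288,305). I'll measure those edges numerically before grasping.

```bash
python3 - <<'E'
from m import *
import cv2
im=cv2.imread("pics/g.png");hsv=cv2.cvtColor(im,cv2.COLOR_BGR2HSV)
m=cv2.inRange(hsv,(8,100,155),(20,255,255))
for v in range(176,312,4):
    x=np.where(m[v,255:330])[0]+255
    print(v,(x.min(),x.max(),int(hsv[v,290,2])) if len(x) else None,end="; ")
E
```

```text
176 None; 180 None; 184 (np.int64(281), np.int64(295), 183); 188 None; 192 None; 196 None; 200 (np.int64(277), np.int64(304), 177); 204 (np.int64(277), np.int64(304), 179); 208 (np.int64(277), np.int64(304), 181); 212 (np.int64(277), np.int64(304), 181); 216 (np.int64(277), np.int64(304), 180); 220 (np.int64(277), np.int64(303), 181); 224 (np.int64(277), np.int64(303), 181); 228 (np.int64(277), np.int64(303), 183); 232 (np.int64(277), np.int64(303), 181); 236 (np.int64(277), np.int64(303), 182); 240 (np.int64(277), np.int64(303), 181); 244 (np.int64(277), np.int64(303), 182); 248 (np.int64(277), np.int64(302), 180); 252 (np.int64(281), np.int64(295), 185); 256 (np.int64(281), np.int64(294), 186); 260 (np.int64(281), np.int64(294), 187); 264 (np.int64(281), np.int64(294), 186); 268 (np.int64(281), np.int64(294), 188); 272 (np.int64(281), np.int64(294), 186); 276 (np.int64(281), np.int64(294), 188); 280 (np.int64(281), np.int64(294), 186); 284 (np.int64(281), np.int64(294), 187); 288 (np.int64(281), np.int64(294), 186); 292 (np.int64(281), np.int64(294), 188); 296 (np.int64(281), np.int64(294), 188); 300 (np.int64(281), np.int64(294), 189); 304 (np.int64(281), np.int64(293), 186); 308 None;
```

Request:
arm_command --series '[[50,[-0.08,0.22,0.3],[0,0,0]],[50,[0,0,0.6],[0,0,0]],[50,[0,0,0.6],[0,0,0]],[50,[0,0,0.5],[0,0,0]],[50,[0,0,0.3],[0,0,0]],[50,[0,0,0.1],[0,0,0]],[50,[0,0,0],[0,0,0]],[50,[0,0,0],[0,0,0]]]'

```text
time_s: 8.82
ee_pos: [0.4993, 0.2804, 0.0133]
eef_rot: [-0.076, 3.14, 0.0]
wrist_force: [0.5, 0.6, 0.2]
grip_width: 0.589
finger_force: 0.0
```

```bash
python3 g.py .4985 .280 .010 3.2
```

```text
t 8.82 pos [0.4993 0.2804 0.0133] shift0 [ 0.02 -0.01  0.08] shift1 [ 0.02 -0.01  0.08] turn [ 0.002  0.013 -0.087] f [0.5 0.6 0.2] j [-0.68  0.73  0.12  1.86 -0.14  0.56  1.15]
```

Request:
arm_command --series '[[40,[0,0,0.08],[0,0,0]],[15,[0,0,0],[0,0,0]],[10,[0,0,0],[0,0,0]],[10,[0,0,0],[0,0,0]],[10,[0,0,0],[0,0,0]],[10,[0,0,0],[0,0,0]],[10,[0,0,0],[0,0,0]]]' --force 80

```text
time_s: 9.4
ee_pos: [0.4989, 0.2811, 0.0102]
eef_rot: [-0.077, 3.139, 0.001]
wrist_force: [-0.5, -0.9, 6.6]
grip_width: 0.244
finger_force: 78.6
```

Request:
arm_command --series '[[10,[0,0,-0.3],[0,0,0]],[10,[0,0,-0.6],[0,0,0]],[10,[0,0,-0.6],[0,0,0]],[10,[0,0,0],[0,0,0]],[10,[0,0,0],[0,0,0]],[10,[0,0,0],[0,0,0]]]'

```text
time_s: 9.9
ee_pos: [0.4979, 0.2807, 0.0692]
eef_rot: [0.078, -3.14, 0.0]
wrist_force: [-0.3, -0.5, -2.3]
grip_width: 0.246
finger_force: 78.2
```

```bash
python3 - <<'E'
from m import *
c=camera("wrist");save(c,"h.png")
o=observe();R=Ro.from_rotvec(o["eef_rot"]).as_matrix();p=o["ee_pos"]
a=-R[:,0]; n=R[:,1]
hsv=cv2.cvtColor(c["img"],cv2.COLOR_RGB2HSV);m=cv2.inRange(hsv,(8,100,155),(20,255,255))
zb=p[2]-.010
for f in(0,30,60,95):
    print(f,[proj(c,[*(p+a*f/1e3+n*s)[:2],zb+.009]).round(1).tolist() for s in(-.006,.006)])
E
python3 g.py .4985 .280 .06 3.2
```

```text
0 [[269.5, 262.7], [291.9, 262.6]]
30 [[270.2, 309.5], [291.4, 309.5]]
60 [[270.8, 351.3], [290.9, 351.3]]
95 [[271.4, 394.8], [290.3, 394.8]]
t 9.95 pos [0.4976 0.2804 0.0687] shift0 [-0.02 -0.01  0.22] shift1 [-0.02 -0.01  0.22] turn [-0.008 -0.015 -0.074] f [ 0.2 -0.3 -1.3] j [-0.69  0.63  0.14  1.86 -0.13  0.66  1.14]
```

View pics/h.png

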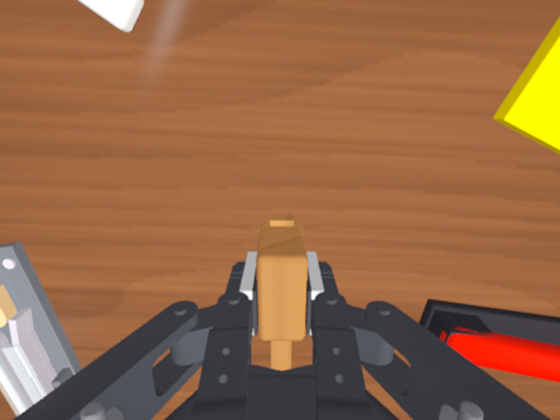

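The stick is held straight: blade centred at u≈281, opening about 22 mm less the usual offset. Swinging it to line up behind the blank.

Request:
arm_command --series '[[10,[0.2,-0.5,0],[0,0,-0.9]],[10,[0.4,-0.75,0],[0,0,-0.9]],[10,[0.4,-0.75,0],[0,0,0]],[10,[0.4,-0.75,0],[0,0,0]],[10,[0.4,-0.75,0],[0,0,0]],[10,[0.4,-0.75,0],[0,0,0]],[10,[0.4,-0.75,0],[0,0,0]],[10,[0.3,-0.6,0],[0,0,0]]]'

```text
time_s: 10.62
ee_pos: [0.4226, 0.0368, 0.0685]
eef_rot: [0.321, -3.122, 0.001]
wrist_force: [0.7, 0.7, -1.7]
grip_width: 0.243
finger_force: 78.2
```

Request:
arm_command --series '[[10,[0,0,0],[0,0,0]],[10,[0,0,0],[0,0,0]],[10,[0,0,0],[0,0,0]]]'

```text
time_s: 10.87
ee_pos: [0.4249, 0.04, 0.0689]
eef_rot: [0.324, -3.124, -0.001]
wrist_force: [-0.1, -0.4, -1.7]
grip_width: 0.249
finger_force: 78.3
```

```bash
python3 g.py .4315 .0296 .0195 12.1
```

```text
t 10.87 pos [0.4249 0.04   0.0689] shift0 [-0.11 -0.29  1.24] shift1 [-0.11 -0.29  1.24] turn [ 0.005 -0.005 -0.053] f [-0.1 -0.4 -1.7] j [-0.26  0.46  0.08  2.22 -0.07  0.47  1.65]
```

Request:
arm_command --series '[[10,[-0.11,-0.29,0.2],[0,0,-0.05]],[10,[0,0,0.4],[0,0,0]],[10,[0,0,0.4],[0,0,0]],[10,[0,0,0.22],[0,0,0]],[10,[0,0,0],[0,0,0]],[10,[0,0,0],[0,0,0]],[10,[0,0,0],[0,0,0]]]'

```text
time_s: 11.45
ee_pos: [0.432, 0.0296, 0.0209]
eef_rot: [-0.332, 3.123, 0.0]
wrist_force: [0.1, -0.9, -1.2]
grip_width: 0.248
finger_force: 78.3
```

```bash
python3 g.py .4315 .0296 .0195 12.1; python3 - <<'E'
from m import *
import pickle
c=camera("top");pickle.dump(c,open("t.pkl","wb"))
i=c["img"][...,::-1][130:250,210:290];cv2.imwrite("pics/i.png",cv2.resize(i,None,fx=5,fy=5,interpolation=cv2.INTER_CUBIC))
hsv=cv2.cvtColor(c["img"],cv2.COLOR_RGB2HSV)
M=np.array([.6075,.0673]);y=np.radians(12.1);d=np.array([np.cos(y),np.sin(y)]);n=np.array([-d[1],d[0]])
k=cont(hsv,225,160,45,60,(15,60,190),(32,160,255));w=(world(c,k,.018)[:,:2]-M)@np.c_[d,n]*1000
print("blank press mm",cv2.minAreaRect(w.astype(np.float32)),w.min(0),w.max(0))
E
```

```text
t 11.45 pos [0.432  0.0296 0.0209] shift0 [0.01 0.   0.03] shift1 [0.01 0.   0.03] turn [0.001 0.007 0.005] f [ 0.1 -0.9 -1.2] j [-0.22  0.57  0.06  2.21 -0.09  0.36  1.69]
blank press mm ((-35.53959655761719, 2.1854238510131836), (42.008705139160156, 18.72917938232422), 5.085736274719238) [-56.15744373  -6.76255121] [-14.61949867  12.35666413]
```

View pics/i.png

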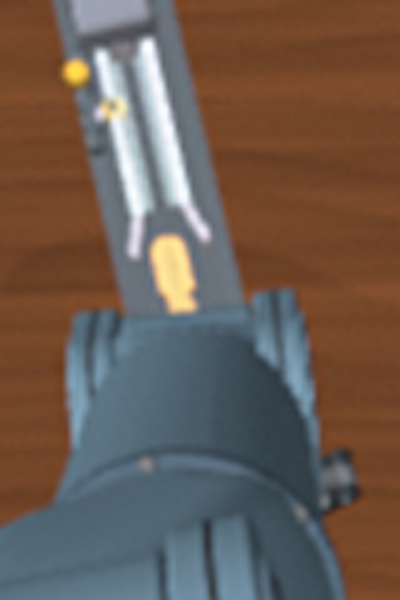

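The crop shows the blank at (172,272) in the entry and the stick behind it, hidden by the arm. The yellow roller mark is at crop (112,107). Estimating the roller's x as a hint, then feeding.

```bash
python3 - <<'E'
from m import *
import pickle
c=pickle.load(open("t.pkl","rb"))
M=np.array([.6075,.0673]);y=np.radians(12.1);d=np.array([np.cos(y),np.sin(y)]);n=np.array([-d[1],d[0]])
for u,v in((232.4,151.4),(225,144.3)):
  for z in(.015,.026): print(u,v,z,((ray(c,u,v,z)[:2]-M)@np.c_[d,n]*1000).round(1))
E
```

```text
232.4 151.4 0.015 [62.6 13.8]
232.4 151.4 0.026 [59.1 13.5]
225 144.3 0.015 [87.2 29.1]
225 144.3 0.026 [83.4 28.8]
```

Request:
arm_command --series '[[10,[-0.05,0,0.03],[0,0,0]],[10,[-0.1,0,0],[0,0,0]],[10,[-0.1,0,0],[0,0,0]],[10,[-0.1,0,0],[0,0,0]],[10,[-0.1,0,0],[0,0,0]],[10,[-0.05,0,0],[0,0,0]],[10,[0,0,0],[0,0,0]]]'

```text
time_s: 12.08
ee_pos: [0.4519, 0.0333, 0.0193]
eef_rot: [-0.33, 3.123, 0.0]
wrist_force: [0.1, 0.2, -0.6]
grip_width: 0.244
finger_force: 78.3
```

Request:
arm_command --series '[[10,[-0.07,0,0],[0,0,0]],[10,[-0.08,0,0],[0,0,0]],[10,[-0.08,0,0],[0,0,0]],[10,[-0.08,0,0],[0,0,0]],[10,[-0.08,0,0],[0,0,0]],[10,[-0.08,0,0],[0,0,0]],[10,[-0.08,0,0],[0,0,0]],[10,[-0.05,0,0],[0,0,0]]]'

```text
time_s: 12.75
ee_pos: [0.4752, 0.0383, 0.0193]
eef_rot: [-0.33, 3.124, 0.0]
wrist_force: [0.8, 1.0, -1.3]
grip_width: 0.248
finger_force: 78.3
```

```bash
python3 g.py .5547 .056 .0193 12.1;  python3 - <<'E'
from m import *
M=np.array([.6075,.0673]);y=np.radians(12.1);d=np.array([np.cos(y),np.sin(y)]);n=np.array([-d[1],d[0]])
hh=[]
c=camera("side");hsv=cv2.cvtColor(c["img"],cv2.COLOR_RGB2HSV)
print(observe()["wrist_force"]@[d[0],d[1],0],((observe()["ee_pos"][:2]-M)@np.c_[d,n]*1000).round(1))
save(c,"j.png",(240,130,360,220),6)
E
```

```text
t 12.75 pos [0.4752 0.0383 0.0193] shift0 [-2.04  0.02  0.  ] shift1 [-2.04  0.02  0.  ] turn [-0.     0.005 -0.005] f [ 0.8  1.  -1.3] j [-0.22  0.61  0.06  2.11 -0.09  0.42  1.69]
-0.2209817381388069 [-135.1   -0.6]
```

View pics/j.png

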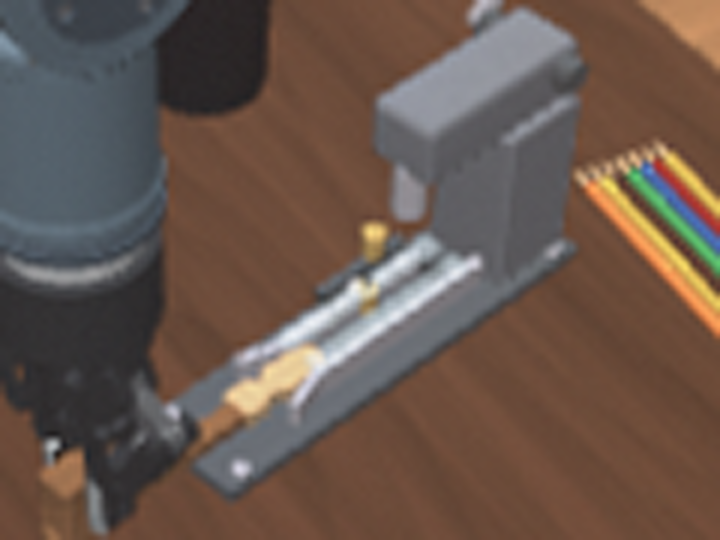

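The side view shows the stick's tip against the blank's rear at crop (225,408), with the blank entering straight under the guard at (320,350). From here on I feel by force and measure numerically.

Request:
arm_command --series '[[10,[-0.08,0,0],[0,0,0]],[10,[-0.08,0,0],[0,0,0]],[10,[-0.08,0,0],[0,0,0]],[10,[-0.08,0,0],[0,0,0]],[10,[-0.08,0,0],[0,0,0]],[10,[-0.06,0,0],[0,0,0]],[10,[-0.04,0,0],[0,0,0]],[10,[-0.02,0,0],[0,0,0]]]'

```text
time_s: 13.47
ee_pos: [0.4952, 0.0426, 0.0193]
eef_rot: [-0.33, 3.124, -0.0]
wrist_force: [-0.0, -0.0, -1.8]
grip_width: 0.243
finger_force: 78.4
```

```bash
cat > s.py <<'E'
from m import *
M=np.array([.6075,.0673]);y=np.radians(12.1);d=np.array([np.cos(y),np.sin(y)]);n=np.array([-d[1],d[0]])
o=observe();q=((o["ee_pos"][:2]-M)@np.c_[d,n]*1000).round(1)
print("t",o["time_s"],"origin",q,"nose~",q[0]+151,"z",o["ee_pos"][2].round(4),"Ffeed",(o["wrist_force"][:2]@d).round(1),"Flat",(o["wrist_force"][:2]@n).round(1),"Fz",o["wrist_force"][2].round(1),"M",o["torque"].round(2))
E
python3 s.py
```

```text
t 13.4667 origin [-115.    -0.6] nose~ 36.0 z 0.0193 Ffeed -0.0 Flat -0.0 Fz -1.8 M [-0.02 -0.   -0.05]
```

Request:
arm_command --series '[[10,[-0.03,0,0],[0,0,0]],[10,[-0.03,0,0],[0,0,0]],[10,[-0.03,0,0],[0,0,0]],[10,[-0.03,0,0],[0,0,0]],[10,[-0.03,0,0],[0,0,0]],[10,[-0.03,0,0],[0,0,0]],[10,[-0.03,0,0],[0,0,0]]]'

```text
time_s: 14.05
ee_pos: [0.5032, 0.0443, 0.0193]
eef_rot: [0.33, -3.124, 0.0]
wrist_force: [-0.9, -0.3, -1.3]
grip_width: 0.247
finger_force: 78.3
```

```bash
python3 s.py
```

```text
t 14.05 origin [-106.8   -0.6] nose~ 44.2 z 0.0193 Ffeed -1.0 Flat -0.1 Fz -1.3 M [-0.01  0.01  0.02]
```

Request:
arm_command --series '[[10,[-0.03,0,0],[0,0,0]],[10,[-0.03,0,0],[0,0,0]],[10,[-0.03,0,0],[0,0,0]],[10,[-0.03,0,0],[0,0,0]]]'

```text
time_s: 14.38
ee_pos: [0.508, 0.0453, 0.0193]
eef_rot: [-0.33, 3.124, -0.0]
wrist_force: [0.6, -0.4, -1.9]
grip_width: 0.242
finger_force: 78.3
```

```bash
python3 s.py
```

```text
t 14.3833 origin [-101.9   -0.6] nose~ 49.099999999999994 z 0.0193 Ffeed 0.5 Flat -0.5 Fz -1.9 M [-0.03 -0.   -0.01]
```

Request:
arm_command --series '[[10,[-0.03,0,0],[0,0,0]],[10,[-0.03,0,0],[0,0,0]],[10,[-0.03,0,0],[0,0,0]]]'

```text
time_s: 14.63
ee_pos: [0.5115, 0.046, 0.0193]
eef_rot: [0.33, -3.124, 0.0]
wrist_force: [-0.2, 0.3, -1.1]
grip_width: 0.248
finger_force: 78.3
```

Request:
arm_command --series '[[10,[-0.03,0,0],[0,0,0]],[10,[-0.03,0,0],[0,0,0]]]'

```text
time_s: 14.8
ee_pos: [0.5138, 0.0466, 0.0193]
eef_rot: [-0.33, 3.124, -0.0]
wrist_force: [0.2, -0.6, -1.5]
grip_width: 0.246
finger_force: 78.3
```

Request:
arm_command --series '[[10,[-0.03,0,0],[0,0,0]],[10,[-0.03,0,0],[0,0,0]]]'

```text
time_s: 14.97
ee_pos: [0.5162, 0.0471, 0.0193]
eef_rot: [0.33, -3.124, 0.0]
wrist_force: [0.2, -0.9, -1.6]
grip_width: 0.244
finger_force: 78.3
```

Request:
arm_command --series '[[10,[-0.03,0,0],[0,0,0]],[10,[-0.03,0,0],[0,0,0]]]'

```text
time_s: 15.13
ee_pos: [0.5185, 0.0476, 0.0193]
eef_rot: [-0.33, 3.124, 0.0]
wrist_force: [-0.6, 0.1, -0.8]
grip_width: 0.243
finger_force: 78.3
```

```bash
python3 s.py
```

```text
t 15.1333 origin [-91.1  -0.6] nose~ 59.900000000000006 z 0.0193 Ffeed -0.5 Flat 0.2 Fz -0.8 M [0.02 0.04 0.02]
```

Request:
arm_command --series '[[10,[-0.03,0,0],[0,0,0]],[10,[-0.03,0,0],[0,0,0]]]'

```text
time_s: 15.3
ee_pos: [0.5209, 0.0481, 0.0193]
eef_rot: [0.33, -3.124, 0.0]
wrist_force: [-0.3, -0.8, -0.5]
grip_width: 0.243
finger_force: 78.3
```

Request:
arm_command --series '[[10,[-0.03,0,0],[0,0,0]],[10,[-0.03,0,0],[0,0,0]]]'

```text
time_s: 15.47
ee_pos: [0.523, 0.0485, 0.0193]
eef_rot: [0.33, -3.124, 0.0]
wrist_force: [-2.4, -0.3, 0.1]
grip_width: 0.245
finger_force: 78.3
```

Request:
arm_command --series '[[10,[-0.03,0,0],[0,0,0]],[10,[-0.03,0,0],[0,0,0]]]'

```text
time_s: 15.63
ee_pos: [0.5239, 0.0487, 0.0189]
eef_rot: [0.33, -3.121, 0.0]
wrist_force: [-4.2, -0.3, 0.3]
grip_width: 0.243
finger_force: 78.4
```

```bash
python3 s.py; python3 - <<'E'
from m import *
M=np.array([.6075,.0673]);y=np.radians(12.1);d=np.array([np.cos(y),np.sin(y)]);n=np.array([-d[1],d[0]])
c=camera("side");hsv=cv2.cvtColor(c["img"],cv2.COLOR_RGB2HSV)
# expected pixels of channel centreline at blank top height
for x in range(-60,110,10):
    u,v=proj(c,[*(M+d*x/1e3),.016]); print(x,(round(u),round(v)),hsv[int(round(v)),int(round(u))].tolist(),end="; ")
E
```

```text
t 15.6333 origin [-85.6  -0.7] nose~ 65.4 z 0.0189 Ffeed -4.1 Flat 0.6 Fz 0.3 M [-0.23  0.85 -0.  ]
-60 (275, 201) [150, 10, 49]; -50 (278, 199) [165, 11, 47]; -40 (280, 198) [170, 17, 46]; -30 (283, 196) [5, 26, 58]; -20 (285, 194) [11, 67, 84]; -10 (287, 193) [12, 119, 131]; 0 (290, 191) [13, 126, 160]; 10 (292, 189) [21, 28, 233]; 20 (295, 188) [19, 17, 235]; 30 (297, 186) [21, 25, 234]; 40 (299, 184) [21, 34, 234]; 50 (302, 183) [21, 15, 232]; 60 (304, 181) [22, 27, 237]; 70 (306, 180) [102, 27, 190]; 80 (309, 178) [102, 24, 192]; 90 (311, 177) [104, 21, 203]; 100 (313, 175) [100, 23, 168];
```

Resistance begins with the nose at about 63 mm, so the roller is near 62 mm and the stop near 99 mm. Continuing gently.

Request:
arm_command --series '[[10,[-0.02,0,0],[0,0,0]]]'

```text
time_s: 15.77
ee_pos: [0.5252, 0.0489, 0.019]
eef_rot: [0.33, -3.122, 0.0]
wrist_force: [-3.2, -1.1, -0.7]
grip_width: 0.246
finger_force: 78.3
```

Request:
arm_command --series '[[10,[-0.02,0,0],[0,0,0]]]'

```text
time_s: 15.85
ee_pos: [0.5265, 0.0493, 0.0191]
eef_rot: [0.33, -3.123, 0.0]
wrist_force: [-3.3, 0.2, -2.2]
grip_width: 0.243
finger_force: 78.3
```

Request:
arm_command --series '[[10,[-0.02,0,0],[0,0,0]]]'

```text
time_s: 15.93
ee_pos: [0.5276, 0.0496, 0.0192]
eef_rot: [0.33, -3.124, -0.0]
wrist_force: [-3.5, -0.4, -1.4]
grip_width: 0.242
finger_force: 78.3
```

```bash
python3 s.py
```

```text
t 15.9333 origin [-81.8  -0.6] nose~ 69.2 z 0.0192 Ffeed -3.5 Flat 0.3 Fz -1.4 M [-0.16  0.66  0.  ]
```

Request:
arm_command --series '[[10,[-0.025,0,0],[0,0,0]],[10,[-0.025,0,0],[0,0,0]],[10,[-0.025,0,0],[0,0,0]]]'

```text
time_s: 16.18
ee_pos: [0.5309, 0.0502, 0.0193]
eef_rot: [-0.33, 3.124, -0.0]
wrist_force: [-2.7, -0.2, -1.5]
grip_width: 0.243
finger_force: 78.3
```

Request:
arm_command --series '[[10,[-0.025,0,0],[0,0,0]],[10,[-0.025,0,0],[0,0,0]],[10,[-0.025,0,0],[0,0,0]]]'

```text
time_s: 16.43
ee_pos: [0.5339, 0.0507, 0.0193]
eef_rot: [-0.33, 3.124, -0.0]
wrist_force: [-2.0, -1.7, -2.0]
grip_width: 0.245
finger_force: 78.3
```

Request:
arm_command --series '[[10,[-0.025,0,0],[0,0,0]],[10,[-0.025,0,0],[0,0,0]],[10,[-0.025,0,0],[0,0,0]]]'

```text
time_s: 16.68
ee_pos: [0.5368, 0.0513, 0.0193]
eef_rot: [-0.33, 3.124, -0.0]
wrist_force: [-1.8, -1.0, -1.0]
grip_width: 0.246
finger_force: 78.3
```

Request:
arm_command --series '[[10,[-0.025,0,0],[0,0,0]],[10,[-0.025,0,0],[0,0,0]],[10,[-0.025,0,0],[0,0,0]]]'

```text
time_s: 16.93
ee_pos: [0.5398, 0.052, 0.0194]
eef_rot: [-0.33, 3.124, -0.0]
wrist_force: [-0.8, -1.3, -1.1]
grip_width: 0.244
finger_force: 78.2
```

```bash
python3 s.py
```

```text
t 16.9333 origin [-69.4  -0.8] nose~ 81.6 z 0.0194 Ffeed -1.1 Flat -1.1 Fz -1.1 M [-0.29  0.46 -0.1 ]
```

Request:
arm_command --series '[[10,[-0.025,0.003,0],[0,0,0]],[10,[-0.025,0.003,0],[0,0,0]],[10,[-0.025,0.003,0],[0,0,0]]]'

```text
time_s: 17.18
ee_pos: [0.5427, 0.053, 0.0194]
eef_rot: [-0.33, 3.124, -0.0]
wrist_force: [-2.0, -1.1, -0.8]
grip_width: 0.244
finger_force: 78.2
```

Request:
arm_command --series '[[10,[-0.025,0.003,0],[0,0,0]],[10,[-0.025,0,0],[0,0,0]],[10,[-0.025,0,0],[0,0,0]]]'

```text
time_s: 17.43
ee_pos: [0.5456, 0.0539, 0.0194]
eef_rot: [-0.33, 3.124, 0.0]
wrist_force: [-2.1, -1.0, -1.3]
grip_width: 0.245
finger_force: 78.2
```

Request:
arm_command --series '[[10,[-0.025,0,0],[0,0,0]],[10,[-0.025,0,0],[0,0,0]]]'

```text
time_s: 17.6
ee_pos: [0.5475, 0.0542, 0.0193]
eef_rot: [-0.33, 3.124, -0.0]
wrist_force: [-1.1, -1.8, -1.6]
grip_width: 0.244
finger_force: 78.2
```

Request:
arm_command --series '[[10,[-0.025,0,0],[0,0,0]],[10,[-0.025,0,0],[0,0,0]]]'

```text
time_s: 17.77
ee_pos: [0.5494, 0.0546, 0.0193]
eef_rot: [-0.33, 3.124, -0.0]
wrist_force: [-1.5, -1.1, -0.6]
grip_width: 0.245
finger_force: 78.2
```

```bash
python3 s.py
```

```text
t 17.7667 origin [-59.5  -0.2] nose~ 91.5 z 0.0193 Ffeed -1.7 Flat -0.7 Fz -0.6 M [-0.28  0.29 -0.07]
```

Request:
arm_command --series '[[10,[-0.02,0,0],[0,0,0]],[10,[-0.02,0,0],[0,0,0]]]'

```text
time_s: 17.93
ee_pos: [0.551, 0.0551, 0.0193]
eef_rot: [-0.33, 3.124, 0.0]
wrist_force: [-0.5, -1.3, -1.0]
grip_width: 0.247
finger_force: 78.2
```

Request:
arm_command --series '[[10,[-0.02,0,0],[0,0,0]],[10,[-0.02,0,0],[0,0,0]]]'

```text
time_s: 18.1
ee_pos: [0.5529, 0.0556, 0.0194]
eef_rot: [-0.331, 3.123, 0.0]
wrist_force: [0.7, -1.8, -1.0]
grip_width: 0.244
finger_force: 78.2
```

Request:
arm_command --series '[[10,[-0.02,0,0],[0,0,0]]]'

```text
time_s: 18.18
ee_pos: [0.5538, 0.0559, 0.0195]
eef_rot: [-0.331, 3.123, 0.001]
wrist_force: [-0.9, -0.8, -2.4]
grip_width: 0.248
finger_force: 78.2
```

Request:
arm_command --series '[[10,[-0.02,0,0],[0,0,0]]]'

```text
time_s: 18.27
ee_pos: [0.5546, 0.056, 0.0195]
eef_rot: [-0.331, 3.123, 0.001]
wrist_force: [-0.4, -0.8, -1.0]
grip_width: 0.244
finger_force: 78.2
```

```bash
python3 s.py
```

```text
t 18.2667 origin [-54.1   0.1] nose~ 96.9 z 0.0195 Ffeed -0.5 Flat -0.7 Fz -1.0 M [-0.01  0.08  0.  ]
```

The moment fell to zero, so the roller has dropped into the notch. Now feeling for the stop.

Request:
arm_command --series '[[10,[-0.02,0,0],[0,0,0]]]'

```text
time_s: 18.35
ee_pos: [0.5551, 0.0561, 0.0194]
eef_rot: [-0.331, 3.123, 0.0]
wrist_force: [-0.2, -0.3, -0.9]
grip_width: 0.246
finger_force: 78.2
```

Request:
arm_command --series '[[10,[-0.02,0,0],[0,0,0]]]'

```text
time_s: 18.43
ee_pos: [0.5558, 0.0561, 0.0194]
eef_rot: [-0.331, 3.124, 0.0]
wrist_force: [-0.4, 0.1, -1.0]
grip_width: 0.243
finger_force: 78.2
```

```bash
python3 s.py
```

```text
t 18.4333 origin [-52.9  -0.1] nose~ 98.1 z 0.0194 Ffeed -0.4 Flat 0.2 Fz -1.0 M [ 0.03  0.08 -0.04]
```

Request:
arm_command --series '[[10,[-0.02,0,0],[0,0,0]]]'

```text
time_s: 18.52
ee_pos: [0.5562, 0.0562, 0.0193]
eef_rot: [0.33, -3.124, -0.0]
wrist_force: [-1.4, -0.4, 0.3]
grip_width: 0.249
finger_force: 78.3
```

Request:
arm_command --series '[[10,[-0.02,0,0],[0,0,0]]]'

```text
time_s: 18.6
ee_pos: [0.5562, 0.0562, 0.0191]
eef_rot: [0.33, -3.122, 0.0]
wrist_force: [-4.3, -0.9, 0.3]
grip_width: 0.247
finger_force: 78.3
```

```bash
python3 s.py
```

```text
t 18.6 origin [-52.5  -0.1] nose~ 98.5 z 0.0191 Ffeed -4.4 Flat 0.1 Fz 0.3 M [-0.09  0.72  0.04]
```

Firm stop at nose ≈ 98.5 mm, as predicted. Pressing up to about 8 N to seat it.

Request:
arm_command --series '[[10,[-0.015,0,0],[0,0,0]]]'

```text
time_s: 18.68
ee_pos: [0.5563, 0.0561, 0.019]
eef_rot: [0.33, -3.121, 0.0]
wrist_force: [-5.2, -1.0, 0.8]
grip_width: 0.242
finger_force: 78.4
```

Request:
arm_command --series '[[10,[-0.008,0,0],[0,0,0]]]'

```text
time_s: 18.77
ee_pos: [0.5563, 0.0561, 0.0189]
eef_rot: [0.33, -3.121, 0.0]
wrist_force: [-5.6, -0.4, 2.0]
grip_width: 0.244
finger_force: 78.5
```

```bash
python3 s.py
```

```text
t 18.7667 origin [-52.4  -0.2] nose~ 98.6 z 0.0189 Ffeed -5.5 Flat 0.8 Fz 2.0 M [-0.15  1.11  0.04]
```

Request:
arm_command --series '[[10,[-0.015,0,0],[0,0,0]],[10,[0,0,0],[0,0,0]],[10,[0,0,0],[0,0,0]]]'

```text
time_s: 19.02
ee_pos: [0.5563, 0.0562, 0.0188]
eef_rot: [0.33, -3.12, 0.0]
wrist_force: [-6.3, -1.4, 1.4]
grip_width: 0.241
finger_force: 78.6
```

```bash
python3 s.py; python3 - <<'E'
from m import *
M=np.array([.6075,.0673]);y=np.radians(12.1);d=np.array([np.cos(y),np.sin(y)]);n=np.array([-d[1],d[0]])
c=camera("side");hsv=cv2.cvtColor(c["img"],cv2.COLOR_RGB2HSV)
for x in range(20,116,4):
    u,v=proj(c,[*(M+d*x/1e3),.018]); print(x,hsv[int(round(v)),int(round(u))].tolist(),end="; ")
E
```

```text
t 19.0167 origin [-52.4  -0.2] nose~ 98.6 z 0.0188 Ffeed -6.4 Flat -0.1 Fz 1.4 M [-0.25  1.17  0.05]
20 [14, 45, 107]; 24 [16, 42, 175]; 28 [16, 45, 211]; 32 [16, 45, 206]; 36 [16, 45, 206]; 40 [16, 52, 210]; 44 [22, 39, 235]; 48 [20, 24, 236]; 52 [22, 25, 235]; 56 [21, 38, 237]; 60 [22, 24, 235]; 64 [21, 25, 234]; 68 [21, 39, 234]; 72 [20, 25, 234]; 76 [21, 26, 234]; 80 [20, 24, 235]; 84 [21, 25, 234]; 88 [22, 39, 235]; 92 [22, 27, 236]; 96 [20, 35, 216]; 100 [90, 7, 174]; 104 [102, 24, 190]; 108 [101, 25, 190]; 112 [103, 23, 175];
```

Request:
arm_command --series '[[10,[0.03,0,0],[0,0,0]],[10,[0.1,0,0],[0,0,0]],[10,[0.2,0,0],[0,0,0]],[10,[0.3,0,0],[0,0,0]],[10,[0.4,0,0],[0,0,0]],[10,[0.4,0,0],[0,0,0]],[10,[0.4,0,0],[0,0,0]],[10,[0.4,0,0],[0,0,0]]]'

```text
time_s: 19.73
ee_pos: [0.471, 0.0378, 0.0196]
eef_rot: [-0.33, 3.122, 0.0]
wrist_force: [0.1, 0.3, -2.0]
grip_width: 0.247
finger_force: 78.3
```

```bash
python3 s.py
```

```text
t 19.7333 origin [-139.7   -0.2] nose~ 11.300000000000011 z 0.0196 Ffeed 0.1 Flat 0.2 Fz -2.0 M [ 0.02  0.02 -0.02]
```

Request:
arm_command --series '[[10,[0.4,0,0],[0,0,0]],[10,[0.4,0,0],[0,0,0]],[10,[0.25,0,-0.3],[0,0,0]],[10,[0,0,-0.7],[0,0,0]],[10,[0,-0.5,0],[0,0,0]],[10,[0,-0.8,0],[0,0,0]],[10,[0,-0.8,0],[0,0,0]],[10,[0,0,0],[0,0,0]]]'

```text
time_s: 20.4
ee_pos: [0.4496, -0.0598, 0.0602]
eef_rot: [-0.317, 3.121, -0.006]
wrist_force: [0.3, -0.8, -1.7]
grip_width: 0.244
finger_force: 78.5
```

```bash
python3 g.py .44 -.06 .0115 12.1; python3 s.py; python3 - <<'E'
from m import *
M=np.array([.6075,.0673]);y=np.radians(12.1);d=np.array([np.cos(y),np.sin(y)])
c=camera("side");hsv=cv2.cvtColor(c["img"],cv2.COLOR_RGB2HSV)
for x in range(20,116,4):
    u,v=proj(c,[*(M+d*x/1e3),.018]); print(x,hsv[int(round(v)),int(round(u))].tolist(),end="; ")
c=camera("top");hsv=cv2.cvtColor(c["img"],cv2.COLOR_RGB2HSV)
for lo,hi,nm in(((0,0,200),(180,60,255),"white"),):
    k=cont(hsv,310,245,40,30,lo,hi);print("sharpener",ray(c,*k.mean(0),.01)[:2]);k=cont(hsv,185,250,40,30,lo,hi);print("eraser",ray(c,*k.mean(0),.01)[:2])
E
```

```text
t 20.4 pos [ 0.4496 -0.0598  0.0602] shift0 [0.24 0.05 1.22] shift1 [0.24 0.05 1.22] turn [-0.051  0.043 -0.1  ] f [ 0.3 -0.8 -1.7] j [-0.03  0.5   0.07  2.16 -0.07  0.48  1.87]
t 20.4 origin [-181.   -91.2] nose~ -30.0 z 0.0602 Ffeed 0.2 Flat -0.9 Fz -1.7 M [-0.02  0.02  0.01]
20 [102, 23, 188]; 24 [101, 23, 189]; 28 [102, 24, 191]; 32 [40, 8, 189]; 36 [40, 8, 189]; 40 [19, 41, 207]; 44 [21, 41, 234]; 48 [22, 25, 234]; 52 [23, 26, 234]; 56 [22, 40, 235]; 60 [22, 24, 233]; 64 [21, 26, 233]; 68 [21, 41, 232]; 72 [21, 25, 232]; 76 [20, 27, 233]; 80 [20, 25, 233]; 84 [21, 25, 232]; 88 [21, 40, 234]; 92 [21, 28, 235]; 96 [20, 35, 213]; 100 [95, 9, 173]; 104 [102, 23, 186]; 108 [102, 25, 187]; 112 [100, 22, 173]; sharpener [ 0.36950392 -0.16351879]
eraser [0.36075652 0.17163482]
```

The blank stayed home, spanning about 41 to 98 mm. Laying the stick down.

Request:
arm_command --series '[[10,[0,0,0.2],[0,0,0]],[10,[0,0,0.4],[0,0,0]],[10,[0,0,0.3],[0,0,0]],[10,[0,0,0.15],[0,0,0]],[10,[0,0,0.07],[0,0,0]],[10,[0,0,0],[0,0,0]],[10,[0,0,0],[0,0,0]]]'

```text
time_s: 21.08
ee_pos: [0.4479, -0.0525, 0.0146]
eef_rot: [-0.332, 3.124, 0.0]
wrist_force: [0.6, 0.6, -1.1]
grip_width: 0.245
finger_force: 78.5
```

```bash
python3 g.py .44 -.06 .0102 12.1
```

```text
t 21.08 pos [ 0.4479 -0.0525  0.0146] shift0 [ 0.23 -0.14  0.11] shift1 [ 0.23 -0.14  0.11] turn [0.001 0.001 0.004] f [ 0.6  0.6 -1.1] j [-0.02  0.6   0.05  2.17 -0.08  0.37  1.87]
```

Request:
arm_command --series '[[10,[0,0,0.05],[0,0,0]],[10,[0,0,0.05],[0,0,0]],[10,[0,0,0.02],[0,0,0]],[10,[0,0,0],[0,0,0]],[10,[0,0,0],[0,0,0]]]'

```text
time_s: 21.5
ee_pos: [0.4481, -0.0529, 0.0101]
eef_rot: [-0.33, 3.123, 0.0]
wrist_force: [-1.8, 0.6, 6.3]
grip_width: 0.244
finger_force: 78.9
```

```bash
python3 s.py
```

```text
t 21.5 origin [-181.   -84.2] nose~ -30.0 z 0.0101 Ffeed -1.6 Flat 1.0 Fz 6.3 M [ 0.12  0.24 -0.04]
```

On the desk. Releasing and backing off.

Request:
arm_command --series '[[26,[0,0,0],[0,0,0]],[35,[0,0,0],[0,0,0]],[50,[0,0,0],[0,0,0]],[50,[0,0,0],[0,0,0]],[50,[0,0,-0.3],[0,0,0]],[50,[0,0,-0.7],[0,0,0]],[50,[0,0,-0.9],[0,0,0]],[50,[0,0,-0.9],[0,0,0]]]'

```text
time_s: 22.17
ee_pos: [0.4468, -0.053, 0.1225]
eef_rot: [0.33, -3.122, -0.0]
wrist_force: [1.3, -0.1, -0.4]
grip_width: 0.588
finger_force: 0.0
```

Request:
arm_command --series '[[50,[0,0,-0.6],[0,0,0]],[50,[0,0,0],[0,0,0]],[50,[0,0,0],[0,0,0]],[50,[0,0,0],[0,0,0]]]'

```text
time_s: 22.5
ee_pos: [0.4473, -0.0529, 0.1452]
eef_rot: [0.33, -3.123, -0.0]
wrist_force: [0.3, 0.2, -0.9]
grip_width: 0.588
finger_force: 0.0
```

```bash
python3 - <<'E'
from m import *
M=np.array([.6075,.0673]);y=np.radians(12.1);d=np.array([np.cos(y),np.sin(y)])
c=camera("side");hsv=cv2.cvtColor(c["img"],cv2.COLOR_RGB2HSV)
print([x for x in range(0,116,2) if (lambda p:15<hsv[int(round(p[1])),int(round(p[0]))][0]<30)(proj(c,[*(M+d*x/1e3),.018]))])
o=observe();print(o["ee_pos"],o["wrist_force"],o["time_s"])
c=camera("wrist");hsv=cv2.cvtColor(c["img"],cv2.COLOR_RGB2HSV)
k=cont(hsv,180,100,180,260,(8,100,155),(20,255,255))
print(k.min(0),k.max(0));b=cv2.minAreaRect((world(c,k,.009)[:,:2]*1000).astype(np.float32));print(b)
for f,z in((-22,.042),(22,.042),(95,.009)): print(proj(c,[.4481+d[0]*f/1e3,-.0529+d[1]*f/1e3,z]).round(1))
E
```

```text
[38, 40, 42, 44, 46, 48, 50, 52, 54, 56, 58, 60, 62, 64, 66, 68, 70, 72, 74, 76, 78, 80, 82, 84, 86, 88, 90, 92, 94, 96]
[ 0.44687857 -0.05288616  0.14475142] [-0.0402744   0.9163968   0.74725734] 22.55
[180 100] [359 359]
((508.99169921875, -53.55780792236328), (285.74566650390625, 187.56771850585938), 11.984935760498047)
[280.9 178.7]
[281.  227.8]
[281.1 279.2]
```

```bash
python3 - <<'E'
from m import *
c=camera("wrist");hsv=cv2.cvtColor(c["img"],cv2.COLOR_RGB2HSV)
m=cv2.inRange(hsv,(12,100,170),(20,200,255))
for v in range(160,296,8):
    x=np.where(m[v,240:320])[0]+240
    print(v,(int(x.min()),int(x.max()),len(x)) if len(x) else None,end="; ")
E
```

```text
160 (247, 307, 13); 168 (240, 302, 31); 176 None; 184 (263, 294, 27); 192 (269, 294, 26); 200 (269, 294, 26); 208 (269, 294, 26); 216 (269, 293, 25); 224 (270, 294, 25); 232 (254, 287, 27); 240 (274, 298, 18); 248 (274, 287, 14); 256 (274, 287, 14); 264 (274, 287, 14); 272 (274, 296, 17); 280 (240, 314, 34); 288 (240, 300, 32);
```

The stick lies flat: handle centred at u≈281.5, blade at about 280.5, ending at v≈279 as predicted. It is clear of the press, and the blank is unmoved. Handing in.

```bash
python3 -c "from plant import job_done; print(job_done())"
```

```text
the job is handed in; nothing more can be done
None
```

I fed the blank home against the stop (felt at about 98.5 mm, roller clicked into the notch, about 6.5 N of push) and laid the stick flat on the desk clear of the press; I handed the job in at about 22.6 s, and no verdict came back.

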